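# Set the castle nut of a casting centrifuge and lock it with its pin

## Robot

A 6-joint arm with a two-finger parallel gripper is mounted at the origin on a cart in front of the work surface, level with it; the furniture and walls round the work are solid. World frame = base frame: x ahead of the robot, y to its left, z up, the work surface at z = 0. Lengths are in m, angles in rad, forces in N, time in s.
With the tool pointing down it reaches from about 0.25 to 0.8 m from the base axis. Payload 3.9 kg.
Tool frame: the origin (TCP) lies midway between the tips of the shut fingers; the grasp point (between the pads) lies 19 mm behind it (env.grip_depth is the distance from the TCP to the grasp point, in m); z points along the fingers, y is the line along which they close (so a half turn about z gives the same grasp; the last joint's range is limited). The gripper opens to 85 mm and grips with 20 to 120 N. Pads are 22 mm wide; open, the fingers measure 114 mm over their backs; the gripper's body (76 mm by 85 mm) begins 54 mm behind the grasp point. The pads swing forward as they close: fully open they stand 13 mm farther back than shut.
Start: joints at [1.13, 0.26, -0.138, 1.173, 0, 1.571], TCP at [0.224, 0.475, 0.231] pointing down, gripper open.
Joint ranges: [-2.78, 2.78], [-0.83, 1.72], [-1.28, 1.37], [-1.9, 2.12], [-1.57, 1.48], [-3.14, 3.14]. Speed limits (rad/s): [2.57, 2.57, 3.14, 3.14, 3.14, 3.14].

## Interface

Orientations are given as a 3x3 rotation matrix whose columns are the frame's x, y, z axes.
In Python, from workcell import env, read_camera, get_calibration, job gives the robot as it stands.
- The arm moves only by the tool step_arm, never from a script. Its argument "motion" is a list of rows, each an object with "rotation": the turn, a rotation vector about the tool's x, y, z in degrees, a list of three; "offset": the shift along the tool's x, y, z in m, a list of three; "grip": the finger opening in m, from 0 to 0.0854. A call has 1 to 8 rows; each row shifts and turns the commanded pose from where the row before left it, along the tool's axes as they then stand; what a row does not reach is not made up. A row lasts 1/10 s, in which the tool goes at most 50 mm and 8.59 degrees, less where a joint would pass 70% of its speed; a pose out of reach is approached as far as the arm can. A call with a gripper value outside its range is refused whole. The fingers move at their own pace and stop on an object; "grip_force" is the grip in N (left out, the last holds). Time passes only in rows, so rows that do not move let the fingers close. It gives the time, the measured TCP pose, the force, the opening and the grip force at its end, in the units of the state.
- env.get_obs(): the state, without advancing time (a new reading comes with each control period).
- read_camera(name): name is "side" or "top"; returns the picture (400x640x3 uint8, red, green, blue); there is no depth.
- get_calibration(name): a dict with "fx", "fy", "cx", "cy" (pixels), "D" ([k1, k2, p1, p2, k3] as OpenCV has them; the pictures are not rectified), "R" (3x3) and "t" (3): a world point X has camera coordinates R X + t. Camera axes: x right, y down, z forward; pixel columns grow to the right and rows downward; lengths in m; the calibration is good to about 2 mm. A picture is of the moment at which its call begins. get_calibration takes no time and is no camera call.
- job.hand_in(): hands the job in; it is judged then, once.
The state is a dict: "clock": time; "q": joint angles; "qd": joint speeds; "effort": joint torques, N m; "tool_pos": TCP position; "tool_rot": TCP orientation; "wrist_force": force on the tool from outside, world axes, zero at the start; "wrist_torque": the same for the moment, N m; "finger_gap": finger opening in m; "grip_force": force on a finger pad.
Only numpy, scipy, OpenCV 4.12 (cv2) and the standard library are available. Lean on these libraries where they do the work, as an engineer would, in place of code of your own. Each camera call takes 0.05 s, during which the arm holds its last target. There are 200 camera calls.

## Task

The arm of the small casting centrifuge has been refitted, but its castle nut is still loose. Turn the nut clockwise until you feel it seat on its disc springs, then carry on only to the very next position where a slot lines up with the cross hole in the spindle, and stop there. Then push the lock pin that lies on the bench through slot and hole, without forcing it, until its collar rests against the nut, and let go; leave the other things where they stand.

Things in the scene. Friction and masses are not known exactly. Their poses are not given: they have to be found in the camera images.
- nut (a point): steel castle nut on an upright spindle: hexagon 44 mm across flats, 20 mm tall, above it a crown 40 mm wide, 16 mm tall, with 6 slots 8.5 mm wide, 12 mm deep, one over each flat's middle. Point on its axis, half-way up the hexagon; z up, x through one slot (square to a flat), the others every 60 degrees. Fingers may reach down to 4 mm above its underside; 75 mm round it nothing stands higher
- castle_nut: the same nut, origin on its axis 82 mm below its underside (bench level). It tightens clockwise seen from above, keeps its height and stays where it is left. It runs freely (under 0.1 N m) for 25 to 60 degrees, then seats: the torque rises at once, to 0.25 N m 10 degrees and 0.45 N m 45 degrees further on, and it may move in small jerks. Where it seats varies and cannot be seen
- disc_spring: the springs under the nut, loaded by a plate inside the hub; its pose is of no use. The nut's pressure on them is 0 while loose, 23 N at 15 and 35 N at 45 degrees past seating (they sink 2.5 mm), 44 N or more one slot too far (they sink over 4 mm). The right slot lines up with the hole 15 to 45 degrees past seating; others do 60 degrees sooner (loose) or later (over-tight)
- hole (a point): centre of the 7 mm cross hole in the dark 24 mm spindle that comes up through the nut and ends 6 mm above its crown; 19 mm above nut, on the same axis, 5 mm above the slots' floors. x level along the hole (it goes right through; the pin may enter from either end), z up. A dark line across the spindle's end face shows the hole's direction. It does not move
- pin_grip (a point): lock pin lying level on the bench: flat grip 34 mm long, 9 mm thick, 14 mm tall, then a collar 14 mm wide, 4 mm thick, then a round shank 5.5 mm thick, 52.5 mm long, the last 7.5 mm tapered to 1.8 mm. Point: centre of the grip, 7 mm above the bench, in line with the shank. x along the shank to the nose, y across the 9 mm, z up. Collar face (shank side) 21 mm ahead, nose tip 73.5 mm ahead
- pin_seat (a point): point on the axis of the lock pin's shank, 20 mm ahead of the collar's face and 41 mm ahead of pin_grip, same axes; it comes to the centre of the cross hole when the pin is home
- lock_pin: the lock pin (50 g), origin on its axis at the collar's shank side, axes as pin_grip
- spindle: the spindle with the cross hole, fixed; origin on its axis at bench level, x along the hole
- centrifuge: casting centrifuge bolted to the bench: round grey housing 144 mm wide, aluminium arm (top 72 mm above the bench) along its own y, white crucible and steel plate at +y (top 112 mm above the bench, 80 to 136 mm from the axis), two round brass weights at -y (top 86 mm, out to 146 mm from the axis). Origin at the centre of its underside
- plaster_cup: bystander: off-white mixing cup, 47 mm wide, 77 mm tall, origin at the centre of its underside
- bench_block: bystander: square steel bench block 56x56x31 mm, origin at the centre of its underside
- jar: bystander: jar with white cap, 60 mm wide, 72 mm tall, origin at the centre of its underside

How it is judged:
On the way, in this order (a step that is already met when the one before it is completed fails the run):
1. the nut is turned down until it seats and clamps the disc springs (contact force between castle_nut and disc_spring above 14 N), for 0.2 s.
2. the lock pin is pushed home through slot and hole (distance between pin_seat and hole below 0.0035 m and angle between the x axis of pin_seat and the x axis of hole, either way round below 0.12 rad), for 0.2 s.
At the end, for the whole second after the job is handed in: The pin is home through slot and hole at rest: the point 20 mm ahead of its collar lies within 3.5 mm of the hole's centre, the pin within 0.12 rad of the hole's direction. The nut clamps its springs with 14 to 39 N (loose: 0, one slot too far: 44) (all of step 2 and contact force between castle_nut and disc_spring between 14 and 39 N and linear speed of lock_pin below 0.02 m/s); the robot touches nothing.
It fails at once if the nut is over-tightened: the disc springs are pressed down by more than 3.6 mm (distance of disc_spring from where it was at the start of the episode above 0.0036 m).
It fails at once if the pin is forced: pressed against the nut with more than 30 N (contact force between lock_pin and castle_nut above 30 N).
It fails at once if the pin is forced: pressed against the spindle with more than 30 N (contact force between lock_pin and spindle above 30 N).
It fails at once if the mixing cup, the bench block or the jar is moved by more than 20 mm (distance of any of plaster_cup, bench_block, jar from where it was at the start of the episode above 0.02 m).
It also fails if it takes over 72 s, if anything falls off the work surface, if the arm or the gripper's body presses on something with over 40 N, if the wrist force passes 120 N, or if a joint passes its speed limit or range.

## Working session

There is one attempt and no reset: what is moved stays moved. The work goes in short steps, Python scripts to look and compute and a tool call to move; the robot and the scene stay as the last step left them, time stands still between calls to the robot, and variables do not carry over. Pictures are saved under pics/ and viewed, at most 10 in all, crops included, and the job is handed in when it is done.

Besides the shell and the picture viewer there is one more tool, called as name(argument=value, ...) on one line, values as JSON. step_arm: Moves the arm, as the interface text tells. Its arguments: {"type":"object","properties":{"motion":{"type":"array"},"grip_force":{"type":"number"}},"required":["motion"]}

```bash
mkdir -p pics; cat > h.py <<'E'
import numpy as np, cv2
from workcell import env, read_camera, get_calibration, job
def snap(n,f):
    im=read_camera(n)[:,:,::-1].copy(); cv2.imwrite('pics/'+f,im); return im
def cal(n):
    c=get_calibration(n); K=np.array([[c['fx'],0,c['cx']],[0,c['fy'],c['cy']],[0,0,1.]]); return K,np.array(c['D'],float),np.array(c['R']),np.array(c['t'])
def ray(n,uv):
    K,D,R,t=cal(n); p=cv2.undistortPoints(np.array(uv,float).reshape(-1,1,2),K,D)[:,0]
    d=np.c_[p,np.ones(len(p))]@R; return -R.T@t,d
def onz(n,uv,z):
    o,d=ray(n,uv); return o+d*((z-o[2])/d[:,2])[:,None]
def proj(n,X):
    K,D,R,t=cal(n); return cv2.projectPoints(np.array(X,float).reshape(-1,3),cv2.Rodrigues(R)[0],t,K,D)[0][:,0]
E
python3 - <<'E'
from h import *
for n in('top','side'):
    im=snap(n,n+'0.png'); o,_=ray(n,[[320,200]]); print(n,o, onz(n,[[0,0],[640,0],[640,400],[0,400]],0).round(3).tolist())
o=env.get_obs(); print(o['tool_rot'],o['wrist_force'],o['clock'])
E
```

```text
top [0.4390011  0.01872377 1.14386645] [[1.139, 0.892, 0.0], [1.141, -0.817, 0.0], [0.127, -0.724, 0.0], [0.119, 0.788, 0.0]]
side [ 0.08894104 -0.81183631  0.99715166] [[-0.137, 2.329, 0.0], [2.83, 0.578, -0.0], [0.872, -0.764, 0.0], [-0.289, -0.094, 0.0]]
[[-9.04416921e-01  4.26649117e-01 -7.50517976e-04]
 [ 4.26649777e-01  9.04415409e-01 -1.65385302e-03]
 [-2.68349075e-05 -1.81598098e-03 -9.99998351e-01]] [0.28264318 0.40944566 0.61958968] 0.1
```

View pics/top0.png

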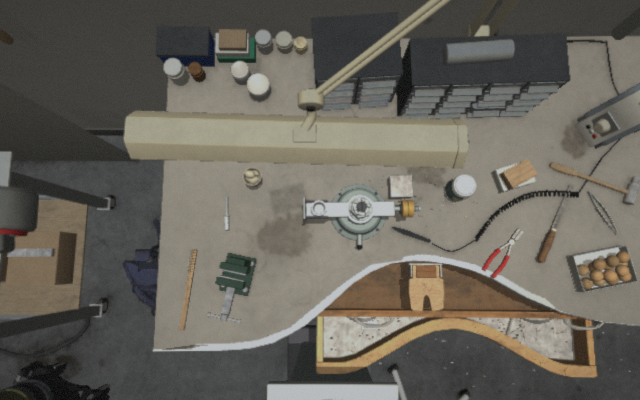

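View pics/side0.png

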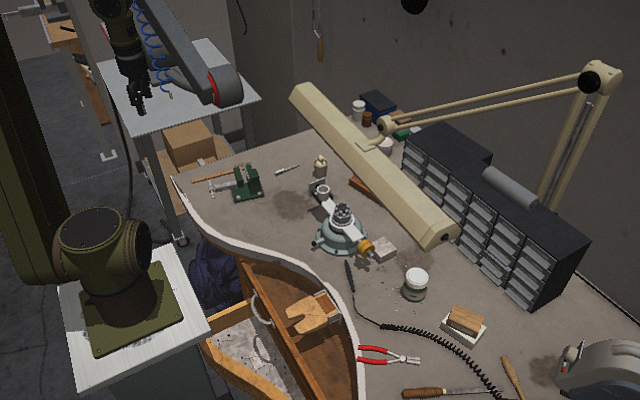

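Top: centrifuge with nut near (361,208), pin near (227,213), cup (252,177), block (401,187), jar (462,186). Side: nut near (343,213), pin near (287,170). Next, enlarged crops.

```bash
python3 - <<'E'
from h import *
a=cv2.imread('pics/top0.png'); b=cv2.imread('pics/side0.png')
def crop(im,u,v,w,h,s): return cv2.resize(im[v:v+h,u:u+w],None,fx=s,fy=s,interpolation=cv2.INTER_CUBIC)
A=crop(a,335,183,50,50,8); B=crop(a,202,188,50,50,8); C=crop(b,318,190,50,50,8);
cv2.imwrite('pics/c0.png',np.hstack([A,B]))
E
```

```text
(no output)
```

View pics/c0.png

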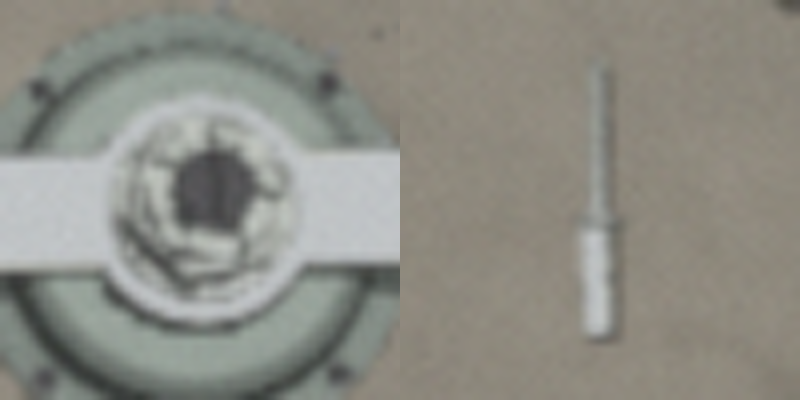

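Left crop (8x, origin 335,183): spindle end about (361.5,206.7) with a roughly vertical line, and slots around it. Right crop (origin 202,188): pin vertical, nose up, grip centre about (226.7,223). I'll average frames for the fine angles.

```bash
python3 - <<'E'
from h import *
av={}
for n,k in(('top',16),('side',12)):
    av[n]=np.mean([read_camera(n)[:,:,::-1].astype(float) for _ in range(k)],0); np.save('av_'+n+'.npy',av[n])
def crop(im,u,v,w,s,a,b): return cv2.resize(np.clip((im[v:v+w,u:u+w]-a)*255/(b-a),0,255).astype(np.uint8),None,fx=s,fy=s,interpolation=cv2.INTER_CUBIC)
cv2.imwrite('pics/c1.png',np.hstack([crop(av['top'],351,197,20,20,40,130),crop(av['side'],330,200,25,16,20,200)]))
# spindle: dark blob in top
g=av['top'].mean(2)
m=(g<110)[197:217,351:373].astype(np.uint8); k,l,st,c=cv2.connectedComponentsWithStats(m)
i=l[10,10]; print('spindle px',c[i]+[351,197],st[i]); 
print(onz('top',[c[i]+[351,197]],.124))
# pin
roi=av['top'][188:240,205:248]; bg=np.median(roi.reshape(-1,3),0); d=(roi.min(2)-bg.min())
m=(d>22).astype(np.uint8); k,l,st,c=cv2.connectedComponentsWithStats(m)
for i in range(1,k):
    if st[i,4]>15:
        ys,xs=np.nonzero(l==i); P=onz('top',np.c_[xs+205,ys+188],.007); mu=P.mean(0); u=np.linalg.svd(P-mu)[2][0]; u=u*np.sign(u[0]); s=(P-mu)@u; print('pin blob',st[i],mu,np.degrees(np.arctan2(u[1],u[0])),s.min(),s.max(),mu+u*s.min(),mu+u*s.max())
r=g[190:236,218:236]; print(r.astype(int))
E
```

```text
spindle px [361.15853659 206.43902439] [ 6  5 10 10 82]
[[ 0.56819209 -0.06338472  0.124     ]]
pin blob [19 20  4 22 54] [0.54547285 0.27198962 0.007     ] 2.8517720223038743 -0.0213931252226768 0.0324335104737987 [0.52410622 0.27092527 0.007     ] [0.5778662  0.27360326 0.007     ]
[[137 136 135 135 135 134 132 132 133 133 134 133 133 133 134 134 135 134]
 [137 136 135 135 135 134 132 131 131 132 133 132 133 133 134 133 134 134]
 [137 136 135 135 134 135 134 131 130 131 133 133 133 133 134 133 134 133]
 [137 136 135 135 135 135 134 132 131 131 132 132 133 134 133 133 133 134]
 [137 136 135 135 135 134 134 131 130 131 130 133 133 133 133 133 134 134]
 [136 135 135 134 134 134 133 128 130 132 129 131 133 133 133 134 134 134]
 [136 135 134 134 134 134 133 131 134 127 124 130 131 133 133 133 134 134]
 [137 135 135 134 133 134 133 135 140 119 114 129 132 133 132 133 133 134]
 [136 136 134 135 133 134 134 135 144 124 114 129 131 133 133 133 134 133]
 [135 136 136 135 135 135 136 135 144 123 114 131 132 132 132 133 133 133]
 [136 136 136 136 137 136 136 135 144 125 116 131 132 131 131 132
[... 1935 characters left out ...]
134 137 136 135 136 135]
 [137 138 137 137 136 137 143 174 191 183 136 116 134 137 137 135 136 134]
 [136 138 137 137 137 137 144 172 189 178 132 114 132 135 136 136 135 133]
 [137 137 137 137 137 137 140 156 166 153 117 113 132 134 135 136 134 132]
 [137 137 137 138 137 136 134 123 113 109 106 120 132 134 135 134 134 131]
 [137 137 137 137 136 135 134 132 131 132 131 133 134 134 135 134 134 133]
 [136 135 136 136 135 134 132 132 133 134 134 135 135 135 135 135 135 135]
 [134 135 135 136 135 134 133 132 133 134 135 136 136 136 135 136 136 135]
 [134 134 134 135 134 134 134 134 134 135 136 137 137 136 137 136 137 136]
 [134 134 135 134 134 135 135 134 135 135 136 137 137 136 135 136 136 136]]
```

View pics/c1.png

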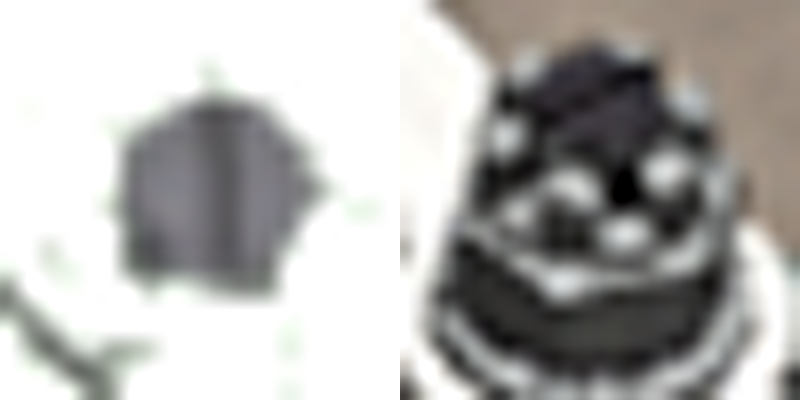

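Left (20x, origin 351,197): the dark line runs nearly vertically across the spindle end, about (362.1,202) to (362.4,210). Right (side): crown and slots are too coarse to read by eye, so I'll compute angular profiles.

```bash
python3 - <<'E'
from h import *
from scipy.ndimage import map_coordinates as mc
T=np.load('av_top.npy').mean(2); S=np.load('av_side.npy').mean(2)
print(T[200:213,355:370].astype(int))
# line: darkest centroid per row in the dark disc
pts=[]
for r in range(203,210):
    c=np.arange(359,366); w=np.clip(90-T[r,359:366],0,None)
    if w.sum()>0: pts.append([(c*w).sum()/w.sum(),r])
P=onz('top',pts,.124); vx,vy,x0,y0=cv2.fitLine(P[:,:2].astype(np.float32),cv2.DIST_HUBER,0,.01,.01).ravel(); print(P.round(4),'hole deg',np.degrees(np.arctan(vy/vx)))
ax=np.array([.5682,-.0634])
for n,I in(('top',T),('side',S)):
    a=np.radians(np.arange(0,360,6)); acc=0
    for r in(.0145,.016,.0175,.019):
        uv=proj(n,np.c_[ax[0]+r*np.cos(a),ax[1]+r*np.sin(a),.118+0*a]); acc=acc+mc(I,[uv[:,1],uv[:,0]],order=1)
    acc/=4; print(n,acc.astype(int)); f=acc.reshape(6,10).mean(0); print(f.astype(int)); ph=np.angle((f*np.exp(1j*np.arange(10)*2*np.pi/10)).sum())/(2*np.pi)*60; print('bright phase',ph,'slot',(ph+30)%60)
# pin
b=134
for nm,rows in(('grip',range(218,229)),('shank',range(198,213))):
    q=[]
    for r in rows:
        c=np.arange(222,231); w=np.abs(T[r,222:231]-b) if nm=='shank' else np.clip(T[r,222:231]-b-8,0,None); w[w<5]=0; q.append([(c*w).sum()/w.sum(),r])
    X=onz('top',q,.010 if nm=='grip' else .007); f=np.polyfit(X[:,0],X[:,1],1); print(nm,np.degrees(np.arctan(f[0])),X[0],X[-1])
print('ends',onz('top',[[226.6,229.7],[226.3,216.4],[227,195.5]],.012))
E
```

```text
[[162 164 170 180 182 159 120 146 169 170 175 186 186 182 185]
 [162 175 173 160 162 142 111 118 131 132 161 187 189 181 178]
 [149 161 155 126 109  88  73  77  87 108 151 180 184 176 175]
 [134 124 113  94  85  80  72  73  83  87 112 150 168 165 158]
 [171 139  91  82  84  82  73  73  83  83  86 112 155 175 158]
 [177 144  86  83  85  84  76  71  83  84  84 104 148 175 168]
 [169 122  84  85  86  85  77  72  84  85  83  88 114 145 153]
 [166 113  81  83  87  86  77  72  84  85  85 106 132 125 124]
 [175 137  85  75  83  84  77  71  84  84  91 135 176 167 158]
 [166 136  82  69  78  83  76  71  82  85 111 158 183 178 175]
 [156 144  93  78  83  88  81  75  79  85 137 181 185 175 170]
 [162 168 130 109 123 119 105  93  89  97 143 181 174 164 168]
 [154 175 166 152 168 162 150 142 136 134 143 167 159 158 167]]
[[ 0.5762 -0.0639  0.124 ]
 [ 0.5738 -0.0647  0.124 ]
 [ 0.5715 -0.0651  0.124 ]
 [ 0.5692 -0.0655  0.124 ]
 [ 0.5669 -0.0653  0.124 ]
 [ 0.5646 -0.0642  0.124 ]
 [ 0.5623 -0.0636  0.124 ]] hole deg -1.4534711
top [133 155 171 178 171 165 166 163 151 139 144 168 180 178 169 165 1
[... 227 characters left out ...]
 phase 12.110991959696877 slot 42.110991959696875
side [125 113  97  81  84  99 111 107  99  86  87  90  95 100 108 122 131 133
 125 115 107 105 108 112 123 129 135 140 137 120  97  68  47  44  62  93
 117 135 141 144 111  68  26  22  41  88 129 146 146 130 104  82  64  62
  83 103 120 135 134 132]
[105  88  73  70  83 106 124 133 130 121]
bright phase -14.943916619076012 slot 15.056083380923988
grip 4.752950519287312 [0.55196215 0.27198785 0.01      ] [0.52654453 0.27003063 0.01      ]
shank 0.2615566386614711 [0.60374306 0.2703687  0.007     ] [0.56764157 0.27004931 0.007     ]
ends [[0.52209583 0.26804967 0.012     ]
 [0.55584272 0.26997976 0.012     ]
 [0.60946801 0.27002569 0.012     ]]
```

```bash
python3 - <<'E'
from h import *
p=np.array([[530,65],[630,50],[690,100],[670,165],[575,185],[505,135]],float)
uv=np.c_[330+(p[:,0]-400)/16-.5,200+p[:,1]/16-.5]
X=onz('side',uv,.118); c=X.mean(0); d=X-c; print(c,np.degrees(np.arctan2(d[:,1],d[:,0])).round(),np.hypot(d[:,0],d[:,1]).round(4))
T=np.load('av_top.npy');
def crop(im,u,v,w,s,a,b): return cv2.resize(np.clip((im[v:v+w,u:u+w]-a)*255/(b-a),0,255).astype(np.uint8),None,fx=s,fy=s,interpolation=cv2.INTER_CUBIC)
cv2.imwrite('pics/c2.png',np.hstack([crop(T,348,194,26,15,60,220)]))
print('vertical px dir at spindle', [np.degrees(np.arctan2(*(lambda q:(q[0]-q[1])[[1,0]])(onz('top',[[361.34+.0,203],[361.34+s,209]],.124)))) for s in(0,.3,.4)])
print('spindle z.124 from side', onz('side',[[330+(600-400)/16-.5,200+95/16-.5]],.124))
E
```

```text
[ 0.56963436 -0.0635952   0.118     ] [ 103.   41.  -16.  -75. -136.  165.] [0.0167 0.0167 0.0156 0.016  0.0167 0.0164]
vertical px dir at spindle [np.float64(-0.4696069233883772), np.float64(2.3658520100665235), np.float64(3.3093148902601914)]
spindle z.124 from side [[ 0.56897504 -0.06442379  0.124     ]]
```

View pics/c2.png

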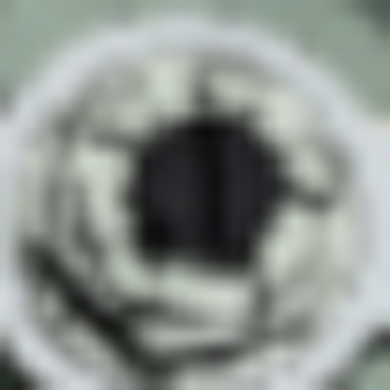

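Top view confirms the layout. In the side view the six tooth tops were at crop (530,65), (630,50), (690,100), (670,165), (575,185) and (505,135). That puts the slots at about 13.7° mod 60 and the hole at about 2.5°, so the nut needs about 71° clockwise. Checking the lamp's clearance before moving.

```bash
python3 - <<'E'
from h import *
def tri(a,b):
    o1,d1=ray('top',[a]);o2,d2=ray('side',[b]);d1=d1[0];d2=d2[0]
    s=np.linalg.lstsq(np.c_[d1,-d2],o2-o1,rcond=None)[0]; return o1+s[0]*d1,o2+s[1]*d2
print(tri([467,128],[458,232]),tri([467,165],[428,246]),tri([127,118],[305,82]),tri([127,155],[291,92]))
o=env.get_obs(); print(o['clock'],o['wrist_torque'],o['wrist_force'])
E
```

```text
(array([ 0.74630973, -0.3037835 ,  0.14825399]), array([ 0.74950092, -0.30541403,  0.14976716])) (array([ 0.6607858 , -0.30141644,  0.14555908]), array([ 0.66133589, -0.30168563,  0.14576761])) (array([0.75707392, 0.45878307, 0.17958286]), array([0.74362079, 0.46451369, 0.17776051])) (array([0.67838593, 0.46337151, 0.15838646]), array([0.6865808 , 0.45975727, 0.15874635]))
1.5 [ 0.0288553  -0.00139592  0.01910879] [ 0.39478139 -0.00447514 -1.12111016]
```

step_arm(motion=[{"rotation":[0,0,-4.5],"offset":[-0.042,-0.026,0],"grip":0.07},{"rotation":[0,0,-4.5],"offset":[0,0,0],"grip":0.07}])

```text
clock: 1.7
tool_pos: [0.2521, 0.4297, 0.2312]
tool_rot: [[-0.96, 0.28, 0.0], [0.28, 0.96, -0.003], [-0.001, -0.003, -1.0]]
wrist_force: [-0.9, -0.2, -0.1]
finger_gap: 0.0699
grip_force: 0.0
```

step_arm(motion=[{"rotation":[0,0,0],"offset":[-0.0295,-0.0257,0],"grip":0.07},{"rotation":[0,0,0],"offset":[-0.0295,-0.0257,0],"grip":0.07},{"rotation":[0,0,0],"offset":[-0.0295,-0.0257,0],"grip":0.07},{"rotation":[0,0,0],"offset":[-0.0295,-0.0257,0],"grip":0.07},{"rotation":[0,0,0],"offset":[-0.0295,-0.0257,0],"grip":0.07},{"rotation":[0,0,0],"offset":[-0.0295,-0.0257,0],"grip":0.07},{"rotation":[0,0,0],"offset":[-0.0295,-0.0257,0],"grip":0.07},{"rotation":[0,0,0],"offset":[-0.0295,-0.0257,0],"grip":0.07}])

```text
clock: 2.5
tool_pos: [0.4206, 0.1685, 0.2315]
tool_rot: [[-0.96, 0.28, 0.001], [0.28, 0.96, 0.0], [-0.0, 0.0, -1.0]]
wrist_force: [0.3, 0.6, 0.5]
finger_gap: 0.07
grip_force: 0.0
```

step_arm(motion=[{"rotation":[0,0,0],"offset":[-0.0295,-0.0257,0],"grip":0.07},{"rotation":[0,0,0],"offset":[-0.0295,-0.0257,0],"grip":0.07},{"rotation":[0,0,0],"offset":[-0.0295,-0.0257,0],"grip":0.07},{"rotation":[0,0,0],"offset":[-0.0295,-0.0257,0],"grip":0.07},{"rotation":[0,0,0],"offset":[-0.0295,-0.0257,0],"grip":0.07},{"rotation":[0,0,0],"offset":[-0.0295,-0.0257,0],"grip":0.07},{"rotation":[0,0,0],"offset":[0,0,0],"grip":0.07}])

```text
clock: 3.2
tool_pos: [0.5493, -0.0313, 0.231]
tool_rot: [[-0.959, 0.285, 0.002], [0.285, 0.959, -0.002], [-0.002, -0.001, -1.0]]
wrist_force: [-0.4, -0.0, 0.4]
finger_gap: 0.0699
grip_force: 0.0
```

```bash
cat > s.py <<'E'
from h import *
import sys
def st():
    o=env.get_obs(); R=np.array(o['tool_rot']); p=np.array(o['tool_pos'])
    print('t',o['clock'],'p',p.round(4),'yang',np.degrees(np.arctan2(R[1,1],R[0,1])).round(2),'tilt',R[:2,2].round(4),'F',np.round(o['wrist_force'],1),'T',np.round(o['wrist_torque'],3),'gap',o['finger_gap'],'q6',o['q'][5])
    return p,R
if __name__=='__main__':
    p,R=st()
    if len(sys.argv)>3: print('tool delta',(R.T@(np.array(sys.argv[1:4],float)-p)).round(4))
E
python3 s.py .569 -.0637 .084
```

```text
t 3.2 p [ 0.5493 -0.0313  0.231 ] yang 73.46 tilt [ 0.002  -0.0016] F [-0.4 -0.   0.4] T [0.013 0.022 0.023] gap 0.0699232156705348 q6 0.23249561306662744
tool delta [-0.0277 -0.0253  0.1471]
```

step_arm(motion=[{"rotation":[0,0,0],"offset":[-0.0277,-0.0253,0],"grip":0.07},{"rotation":[0,0,0],"offset":[0,0,0.04],"grip":0.07},{"rotation":[0,0,0],"offset":[0,0,0.04],"grip":0.07},{"rotation":[0,0,0],"offset":[0,0,0.02],"grip":0.07},{"rotation":[0,0,0],"offset":[0,0,0],"grip":0.07}])

```text
clock: 3.7
tool_pos: [0.5628, -0.0589, 0.1279]
tool_rot: [[-0.96, 0.28, -0.008], [0.28, 0.96, 0.001], [0.008, -0.001, -1.0]]
wrist_force: [-0.7, -0.3, -0.4]
finger_gap: 0.0699
grip_force: 0.0
```

```bash
python3 s.py .569 -.0637 .084
```

```text
t 3.7 p [ 0.5628 -0.0589  0.1279] yang 73.76 tilt [-0.0077  0.0011] F [-0.7 -0.3 -0.4] T [ 0.015 -0.002 -0.005] gap 0.0698716672264417 q6 0.1790056443026695
tool delta [-0.0076 -0.0028  0.0438]
```

step_arm(motion=[{"rotation":[0,0,0],"offset":[0,0,0],"grip":0.07},{"rotation":[0,0,0],"offset":[0,0,0],"grip":0.07}])

```text
clock: 3.9
tool_pos: [0.5675, -0.0595, 0.1331]
tool_rot: [[-0.96, 0.28, 0.003], [0.28, 0.96, -0.0], [-0.003, 0.001, -1.0]]
wrist_force: [0.1, 0.6, -0.1]
finger_gap: 0.0699
grip_force: 0.0
```

```bash
python3 s.py .569 -.0637 .084
```

```text
t 3.9 p [ 0.5675 -0.0595  0.1331] yang 73.77 tilt [ 0.0032 -0.0003] F [ 0.1  0.6 -0.1] T [0.013 0.005 0.015] gap 0.06987696019364145 q6 0.17878397299529222
tool delta [-0.0025 -0.0036  0.0491]
```

step_arm(motion=[{"rotation":[0,0,0],"offset":[-0.0025,-0.0036,0.02],"grip":0.07},{"rotation":[0,0,0],"offset":[0,0,0.02],"grip":0.07},{"rotation":[0,0,0],"offset":[0,0,0.009],"grip":0.07},{"rotation":[0,0,0],"offset":[0,0,0],"grip":0.07},{"rotation":[0,0,0],"offset":[0,0,0],"grip":0.07}], grip_force=25)

```text
clock: 4.4
tool_pos: [0.5684, -0.0638, 0.0834]
tool_rot: [[-0.96, 0.28, 0.002], [0.28, 0.96, -0.0], [-0.002, 0.0, -1.0]]
wrist_force: [0.1, -0.6, 0.2]
finger_gap: 0.0702
grip_force: 0.0
```

step_arm(motion=[{"rotation":[0,0,0],"offset":[0,0,0],"grip":0.04},{"rotation":[0,0,0],"offset":[0,0,0],"grip":0.04},{"rotation":[0,0,0],"offset":[0,0,0],"grip":0.04},{"rotation":[0,0,0],"offset":[0,0,0],"grip":0.04}], grip_force=25)

```text
clock: 4.8
tool_pos: [0.5682, -0.065, 0.0837]
tool_rot: [[-0.96, 0.28, 0.002], [0.28, 0.96, -0.003], [-0.002, -0.002, -1.0]]
wrist_force: [-1.6, -3.0, 5.3]
finger_gap: 0.0438
grip_force: 26.6
```

```bash
python3 s.py .569 -.0637 .084
```

```text
t 4.8 p [ 0.5682 -0.065   0.0837] yang 73.71 tilt [ 0.0018 -0.0025] F [-1.6 -3.   5.3] T [-0.667  0.37   0.052] gap 0.043831490673780324 q6 0.17164710964187824
tool delta [-0.0004  0.0015 -0.0003]
```

step_arm(motion=[{"rotation":[0,0,0],"offset":[0,-0.0012,0],"grip":0.035},{"rotation":[0,0,0],"offset":[0,0,0],"grip":0.035},{"rotation":[0,0,4],"offset":[0,0,0],"grip":0.035},{"rotation":[0,0,4],"offset":[0,0,0],"grip":0.035},{"rotation":[0,0,4],"offset":[0,0,0],"grip":0.035},{"rotation":[0,0,4],"offset":[0,0,0],"grip":0.035},{"rotation":[0,0,4],"offset":[0,0,0],"grip":0.035},{"rotation":[0,0,0],"offset":[0,0,0],"grip":0.035}], grip_force=60)

```text
clock: 5.6
tool_pos: [0.5683, -0.0648, 0.0839]
tool_rot: [[-0.806, 0.592, 0.003], [0.592, 0.806, 0.0], [-0.002, 0.002, -1.0]]
wrist_force: [-0.8, 1.6, 6.7]
finger_gap: 0.0428
grip_force: 60.6
```

```bash
python3 s.py
```

```text
t 5.6 p [ 0.5683 -0.0648  0.0839] yang 53.7 tilt [0.0026 0.    ] F [-0.8  1.6  6.7] T [-0.203  0.49   0.003] gap 0.04275357391863017 q6 0.5198654274256127
```

step_arm(motion=[{"rotation":[0,0,2.5],"offset":[0,0,0],"grip":0.035},{"rotation":[0,0,2.5],"offset":[0,0,0],"grip":0.035}])

```text
clock: 5.8
tool_pos: [0.5683, -0.0647, 0.0839]
tool_rot: [[-0.751, 0.66, 0.003], [0.66, 0.751, 0.0], [-0.002, 0.002, -1.0]]
wrist_force: [-0.3, 1.2, 6.8]
finger_gap: 0.0427
grip_force: 60.6
```

```bash
python3 s.py
```

```text
t 5.8 p [ 0.5683 -0.0647  0.0839] yang 48.68 tilt [0.0027 0.0001] F [-0.3  1.2  6.8] T [-0.185  0.468  0.073] gap 0.04271734075001329 q6 0.6075581381942996
```

step_arm(motion=[{"rotation":[0,0,2.5],"offset":[0,0,0],"grip":0.035},{"rotation":[0,0,2.5],"offset":[0,0,0],"grip":0.035}])

```text
clock: 6.0
tool_pos: [0.5683, -0.0647, 0.0839]
tool_rot: [[-0.691, 0.723, 0.003], [0.723, 0.691, 0.0], [-0.002, 0.002, -1.0]]
wrist_force: [-0.1, 1.4, 5.8]
finger_gap: 0.043
grip_force: 60.7
```

```bash
python3 s.py
```

```text
t 6.0 p [ 0.5683 -0.0647  0.0839] yang 43.69 tilt [0.0027 0.0002] F [-0.1  1.4  5.8] T [-0.139  0.506  0.215] gap 0.042995835868225404 q6 0.6946801083894852
```

step_arm(motion=[{"rotation":[0,0,2.5],"offset":[0,0,0],"grip":0.035},{"rotation":[0,0,2.5],"offset":[0,0,0],"grip":0.035}])

```text
clock: 6.2
tool_pos: [0.5684, -0.0647, 0.084]
tool_rot: [[-0.625, 0.78, 0.003], [0.78, 0.625, 0.0], [-0.002, 0.002, -1.0]]
wrist_force: [-1.0, 0.1, 6.3]
finger_gap: 0.0428
grip_force: 60.8
```

```bash
python3 s.py
```

```text
t 6.2 p [ 0.5684 -0.0647  0.084 ] yang 38.72 tilt [0.0028 0.0001] F [-1.   0.1  6.3] T [-0.148  0.549  0.319] gap 0.04275648829249631 q6 0.7814521449688364
```

Seating felt at about yang 47° (roughly 27° of turn). Continuing to the aligned position, about 36° more.

step_arm(motion=[{"rotation":[0,0,2.5],"offset":[0,0,0],"grip":0.035},{"rotation":[0,0,2.5],"offset":[0,0,0],"grip":0.035},{"rotation":[0,0,2.5],"offset":[0,0,0],"grip":0.035},{"rotation":[0,0,2.5],"offset":[0,0,0],"grip":0.035},{"rotation":[0,0,2.5],"offset":[0,0,0],"grip":0.035},{"rotation":[0,0,2.5],"offset":[0,0,0],"grip":0.035},{"rotation":[0,0,2.5],"offset":[0,0,0],"grip":0.035},{"rotation":[0,0,2.5],"offset":[0,0,0],"grip":0.035}])

```text
clock: 7.0
tool_pos: [0.5686, -0.0645, 0.0841]
tool_rot: [[-0.321, 0.947, 0.003], [0.947, 0.321, 0.001], [-0.0, 0.003, -1.0]]
wrist_force: [0.2, 1.9, 6.8]
finger_gap: 0.0432
grip_force: 60.8
```

```bash
python3 s.py
```

```text
t 7.0 p [ 0.5686 -0.0645  0.0841] yang 18.73 tilt [0.0032 0.0006] F [0.2 1.9 6.8] T [0.048 0.648 0.369] gap 0.04318516221934671 q6 1.1304774223334273
```

step_arm(motion=[{"rotation":[0,0,2.5],"offset":[0,0,0],"grip":0.035},{"rotation":[0,0,2.5],"offset":[0,0,0],"grip":0.035},{"rotation":[0,0,2.5],"offset":[0,0,0],"grip":0.035},{"rotation":[0,0,2.5],"offset":[0,0,0],"grip":0.035},{"rotation":[0,0,2.5],"offset":[0,0,0],"grip":0.035},{"rotation":[0,0,2.5],"offset":[0,0,0],"grip":0.035},{"rotation":[0,0,1],"offset":[0,0,0],"grip":0.035},{"rotation":[0,0,0],"offset":[0,0,0],"grip":0.035}])

```text
clock: 7.8
tool_pos: [0.5689, -0.0644, 0.0841]
tool_rot: [[-0.049, 0.999, 0.004], [0.999, 0.049, 0.001], [0.001, 0.004, -1.0]]
wrist_force: [0.9, 1.8, 6.2]
finger_gap: 0.0428
grip_force: 60.7
```

```bash
python3 s.py
```

```text
t 7.8 p [ 0.5689 -0.0644  0.0841] yang 2.8 tilt [0.0036 0.001 ] F [0.9 1.8 6.2] T [0.183 0.636 0.231] gap 0.042793433650642365 q6 1.4083952292177293
```

step_arm(motion=[{"rotation":[0,0,0],"offset":[0,0,0],"grip":0.07},{"rotation":[0,0,0],"offset":[0,0,0],"grip":0.07},{"rotation":[0,0,0],"offset":[0,0,0],"grip":0.07},{"rotation":[0,0,0],"offset":[0,0,-0.01],"grip":0.07},{"rotation":[0,0,0],"offset":[0,0,-0.03],"grip":0.07},{"rotation":[0,0,0],"offset":[0,0,-0.04],"grip":0.07},{"rotation":[0,0,0],"offset":[0,0,-0.04],"grip":0.07},{"rotation":[0,0,0],"offset":[0,0,0],"grip":0.07}])

```text
clock: 8.6
tool_pos: [0.5711, -0.0655, 0.2091]
tool_rot: [[-0.048, 0.999, 0.012], [0.999, 0.048, -0.001], [-0.002, 0.011, -1.0]]
wrist_force: [0.6, 1.2, 0.8]
finger_gap: 0.0695
grip_force: 0.0
```

step_arm(motion=[{"rotation":[0,0,0],"offset":[0.042,-0.0017,0],"grip":0.05},{"rotation":[0,0,0],"offset":[0.042,-0.0017,0],"grip":0.05},{"rotation":[0,0,0],"offset":[0.042,-0.0017,0],"grip":0.05},{"rotation":[0,0,0],"offset":[0.042,-0.0017,0],"grip":0.05},{"rotation":[0,0,0],"offset":[0.042,-0.0017,0],"grip":0.05},{"rotation":[0,0,0],"offset":[0.042,-0.0017,0],"grip":0.05},{"rotation":[0,0,0],"offset":[0.042,-0.0017,0],"grip":0.05},{"rotation":[0,0,0],"offset":[0.042,-0.0017,0],"grip":0.05}])

```text
clock: 9.4
tool_pos: [0.537, 0.2715, 0.2023]
tool_rot: [[-0.048, 0.999, -0.0], [0.999, 0.048, -0.0], [-0.0, -0.0, -1.0]]
wrist_force: [-0.2, 1.0, 0.3]
finger_gap: 0.0503
grip_force: 0.0
```

step_arm(motion=[{"rotation":[0,0,-8.2],"offset":[0,0,0],"grip":0.05},{"rotation":[0,0,-8.2],"offset":[0,0,0],"grip":0.05},{"rotation":[0,0,-8.2],"offset":[0,0,0],"grip":0.05},{"rotation":[0,0,-8.2],"offset":[0,0,0],"grip":0.05},{"rotation":[0,0,-8.2],"offset":[0,0,0],"grip":0.05},{"rotation":[0,0,-8.2],"offset":[0,0,0],"grip":0.05},{"rotation":[0,0,-8.2],"offset":[0,0,0],"grip":0.05},{"rotation":[0,0,-8.2],"offset":[0,0,0],"grip":0.05}])

```text
clock: 10.2
tool_pos: [0.5373, 0.2698, 0.2022]
tool_rot: [[-0.932, 0.364, -0.001], [0.364, 0.932, -0.0], [0.0, -0.0, -1.0]]
wrist_force: [0.1, 0.6, -0.9]
finger_gap: 0.0497
grip_force: 0.0
```

step_arm(motion=[{"rotation":[0,0,-8.2],"offset":[0,0,0],"grip":0.05},{"rotation":[0,0,-8.2],"offset":[0,0,0],"grip":0.05},{"rotation":[0,0,-7.7],"offset":[0,0,0],"grip":0.05},{"rotation":[0,0,0],"offset":[0,0,0],"grip":0.05},{"rotation":[0,0,0],"offset":[0,0,0],"grip":0.05}])

```text
clock: 10.7
tool_pos: [0.5374, 0.2699, 0.2023]
tool_rot: [[-0.999, -0.04, -0.0], [-0.04, 0.999, -0.0], [0.0, -0.0, -1.0]]
wrist_force: [-0.1, -0.1, 0.3]
finger_gap: 0.0501
grip_force: 0.0
```

```bash
python3 s.py .5385 .2705 .003; python3 - <<'E'
from h import *
av={n:np.mean([read_camera(n)[:,:,::-1].astype(float) for _ in range(12)],0) for n in('top','side')}
for n in av: np.save('av2_'+n+'.npy',av[n])
def crop(im,u,v,w,s,a,b): return cv2.resize(np.clip((im[v:v+w,u:u+w]-a)*255/(b-a),0,255).astype(np.uint8),None,fx=s,fy=s,interpolation=cv2.INTER_CUBIC)
cv2.imwrite('pics/c3.png',np.hstack([crop(av['top'],351,197,20,20,40,220),crop(av['side'],330,200,25,16,20,200)]))
print(av['top'].mean(2)[200:213,355:370].astype(int))
E
```

```text
t 10.7 p [0.5374 0.2699 0.2023] yang 92.28 tilt [-0.0003 -0.0001] F [-0.1 -0.1  0.3] T [-0.026  0.013  0.033] gap 0.050132957538948954 q6 0.42558789406650777
tool delta [-0.0012  0.0006  0.1993]
[[168 172 183 196 196 188 162 130 150 185 182 161 167 192 199]
 [148 166 181 179 167 152 119 106 123 157 160 147 174 193 194]
 [138 130 141 126 100  91  77  78  89 100 121 156 193 200 203]
 [179 140 106  93  87  85  77  79  87  90 113 162 191 193 194]
 [196 168 108  89  89  88  79  79  88  89  95 136 180 184 180]
 [190 152  93  89  90  89  81  76  88  90  89 118 168 193 182]
 [176 115  88  91  92  90  82  77  90  91  89 100 146 188 185]
 [171 103  84  88  91  91  84  76  90  91  88  98 130 160 171]
 [173 133  89  81  88  90  82  77  90  89  94 123 148 143 141]
 [183 165  93  76  83  88  82  76  88  91 121 169 195 180 158]
 [195 173 113 102  96  92  85  79  86 101 155 196 202 197 192]
 [192 185 160 157 142 116 103  96  94 129 177 197 196 193 196]
 [161 177 188 194 183 159 149 135 115 155 191 182 174 177 181]]
```

View pics/c3.png

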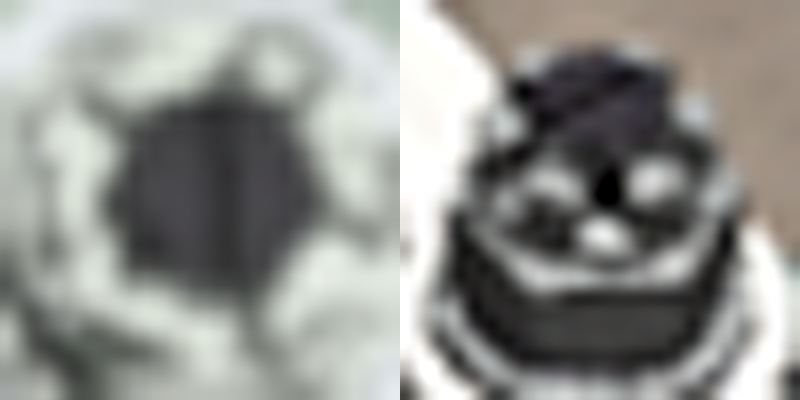

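Left: slot at top (235,75) and bottom (250,305) line up with the dark line on the spindle, within about 1–2°. Right: a slot faces the camera at (607,185). Alignment is good, so on to the pin.

step_arm(motion=[{"rotation":[0,0,0],"offset":[-0.0012,0.0006,0.04],"grip":0.035},{"rotation":[0,0,0],"offset":[0,0,0.045],"grip":0.035},{"rotation":[0,0,0],"offset":[0,0,0.045],"grip":0.035},{"rotation":[0,0,0],"offset":[0,0,0.04],"grip":0.035},{"rotation":[0,0,0],"offset":[0,0,0.02],"grip":0.035},{"rotation":[0,0,0],"offset":[0,0,0],"grip":0.035},{"rotation":[0,0,0],"offset":[0,0,0],"grip":0.035},{"rotation":[0,0,0],"offset":[0,0,0],"grip":0.035}], grip_force=25)

```text
clock: 12.7
tool_pos: [0.5403, 0.2714, 0.0142]
tool_rot: [[-0.999, -0.043, 0.003], [-0.043, 0.999, 0.002], [-0.003, 0.001, -1.0]]
wrist_force: [0.1, 0.3, 0.5]
finger_gap: 0.0349
grip_force: 0.0
```

```bash
python3 s.py .5385 .2705 .003
```

```text
t 12.7 p [0.5403 0.2714 0.0142] yang 92.45 tilt [0.0031 0.0016] F [0.1 0.3 0.5] T [-0.034 -0.013 -0.017] gap 0.0349467736311388 q6 0.4228262246128025
tool delta [ 0.0019 -0.0009  0.0112]
```

step_arm(motion=[{"rotation":[0,0,0],"offset":[0.0019,-0.0009,0.006],"grip":0.035},{"rotation":[0,0,0],"offset":[0,0,0.005],"grip":0.035},{"rotation":[0,0,0],"offset":[0,0,0],"grip":0.02},{"rotation":[0,0,0],"offset":[0,0,0],"grip":0.005},{"rotation":[0,0,0],"offset":[0,0,0],"grip":0.005},{"rotation":[0,0,0],"offset":[0,0,0],"grip":0.005},{"rotation":[0,0,0],"offset":[0,0,0],"grip":0.005},{"rotation":[0,0,0],"offset":[0,0,0],"grip":0.005}], grip_force=25)

```text
clock: 13.5
tool_pos: [0.5369, 0.2697, 0.0014]
tool_rot: [[-0.999, -0.043, 0.0], [-0.043, 0.999, 0.0], [-0.0, 0.0, -1.0]]
wrist_force: [-1.2, -0.3, 0.1]
finger_gap: 0.0077
grip_force: 27.7
```

```bash
python3 s.py
```

```text
t 13.5 p [0.5369 0.2697 0.0014] yang 92.44 tilt [0.0001 0.0001] F [-1.2 -0.3  0.1] T [ 0.009  0.039 -0.007] gap 0.007712455874270973 q6 0.4228056241223743
```

step_arm(motion=[{"rotation":[0,0,0],"offset":[0,0,-0.02],"grip":0.004},{"rotation":[0,0,0],"offset":[0,0,-0.04],"grip":0.004},{"rotation":[0,0,0],"offset":[0,0,-0.04],"grip":0.004},{"rotation":[0,0,0],"offset":[0,0,-0.04],"grip":0.004},{"rotation":[0,0,0],"offset":[0,0,-0.04],"grip":0.004},{"rotation":[0,0,0],"offset":[0,0,0],"grip":0.004}], grip_force=35)

```text
clock: 14.1
tool_pos: [0.5405, 0.2714, 0.1879]
tool_rot: [[-0.999, -0.043, 0.011], [-0.043, 0.999, 0.005], [-0.011, 0.005, -1.0]]
wrist_force: [1.0, 0.4, 0.1]
finger_gap: 0.0081
grip_force: 37.2
```

step_arm(motion=[{"rotation":[0,0,0],"offset":[0.0103,-0.0373,0],"grip":0.004},{"rotation":[0,0,0],"offset":[0.0103,-0.0373,0],"grip":0.004},{"rotation":[0,0,0],"offset":[0.0103,-0.0373,0],"grip":0.004},{"rotation":[0,0,0],"offset":[0.0103,-0.0373,0],"grip":0.004},{"rotation":[0,0,0],"offset":[0.0103,-0.0373,0],"grip":0.004},{"rotation":[0,0,0],"offset":[0.0103,-0.0373,0],"grip":0.004},{"rotation":[0,0,0],"offset":[0.0103,-0.0373,0],"grip":0.004},{"rotation":[0,0,0],"offset":[0.0103,-0.0373,0],"grip":0.004}])

```text
clock: 14.9
tool_pos: [0.4662, -0.0334, 0.1806]
tool_rot: [[-0.999, -0.043, -0.001], [-0.043, 0.999, -0.0], [0.001, 0.0, -1.0]]
wrist_force: [0.7, -1.0, -1.4]
finger_gap: 0.008
grip_force: 37.2
```

step_arm(motion=[{"rotation":[0,0,0],"offset":[0.0103,-0.0373,0],"grip":0.004},{"rotation":[0,0,0],"offset":[0,0,0.04],"grip":0.004},{"rotation":[0,0,0],"offset":[0,0,0],"grip":0.004},{"rotation":[0,0,0],"offset":[0,0,0],"grip":0.004},{"rotation":[0,0,0],"offset":[0,0,0],"grip":0.004}])

```text
clock: 15.4
tool_pos: [0.4594, -0.0693, 0.1422]
tool_rot: [[-0.999, -0.044, 0.001], [-0.044, 0.999, -0.0], [-0.001, -0.0, -1.0]]
wrist_force: [0.5, 0.6, -1.1]
finger_gap: 0.0078
grip_force: 37.2
```

```bash
python3 s.py .459 -.0692 .1054; python3 - <<'E'
from h import *
av={n:np.mean([read_camera(n)[:,:,::-1].astype(float) for _ in range(4)],0) for n in('top','side')}
for n in av: np.save('av3_'+n+'.npy',av[n])
def crop(im,u,v,w,s): return cv2.resize(im[v:v+w,u:u+w].astype(np.uint8),None,fx=s,fy=s,interpolation=cv2.INTER_CUBIC)
cv2.imwrite('pics/c4.png',np.hstack([crop(av['top'],331,190,66,6),crop(av['side'],280,180,66,6)]))
E
```

```text
t 15.4 p [ 0.4594 -0.0693  0.1422] yang 92.51 tilt [ 0.0012 -0.0001] F [ 0.5  0.6 -1.1] T [0.04  0.013 0.017] gap 0.007819376060048545 q6 -0.19345359659051012
tool delta [0.0004 0.0001 0.0368]
```

View pics/c4.png

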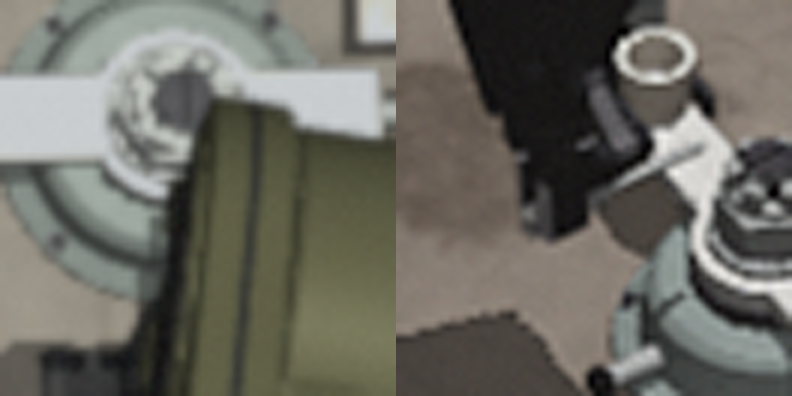

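Right (side, 6x from 280,180): pin held level, with the nose at about (705,145) and the shank emerging at about (600,195). The top view is blocked by the arm. I'll compare this with prediction.

```bash
python3 - <<'E'
from h import *
S=np.load('av3_side.npy').mean(2)
p=np.array([.4594,-.0693,.1422]); u=np.array([np.cos(np.radians(2.45)),np.sin(np.radians(2.45)),0]); g=p+[.0016,0,.0056]
uv=proj('side',[g+.021*u,g+.03*u,g+.045*u,g+.06*u,g+.0735*u]); print(uv.round(2))
# measured ridge: brightest row centroid per column
for c in range(314,334,2):
    r0=np.interp(c,uv[:,0],uv[:,1]); r=np.arange(int(r0)-6,int(r0)+8); print(c,'pred',round(r0,1),S[r,c].astype(int),r[0])
print('axis hole px',proj('side',[[.569,-.0647,.124]]))
E
```

```text
[[313.81 211.77]
 [316.82 210.42]
 [321.81 208.18]
 [326.74 205.96]
 [331.14 203.99]]
314 pred 211.7 [ 45  34  25  20  16  28  61  77  59  51  57  76 114 131] 205
316 pred 210.8 [87 45 35 23 19 36 81 88 59 65 66 67 66 64] 204
318 pred 209.9 [109  83  62  37  14  67 142 125  52  66  67  67  67  67] 203
320 pred 209.0 [ 45  52  42  31  12  90 166 130  53  65  69  69  67  67] 202
322 pred 208.1 [108  51  30  87 143 166 137  54  65  69  67  68  68  69] 202
324 pred 207.2 [167 231 226 226 213 175 139  83  64  63  62  64  68  67] 201
326 pred 206.3 [129 191 213 214 205 165 135 153 228 205 140  76  70  69] 200
328 pred 205.4 [195 221 214 212 200 174 145 152 216 216 214 214 204 170] 199
330 pred 204.5 [143 194 218 210 212 193 140 137 200 212 212 214 212 213] 198
332 pred 204.0 [ 27  20  51 135 197 217 209 205 214 211 208 208 210 216] 197
axis hole px [[342.06257427 205.49748027]]
```

step_arm(motion=[{"rotation":[0,0,0],"offset":[0.0004,0.0001,0.02],"grip":0.004},{"rotation":[0,0,0],"offset":[0,0,0.0168],"grip":0.004},{"rotation":[0,0,0],"offset":[0,0,0],"grip":0.004},{"rotation":[0,0,0],"offset":[0,0,0],"grip":0.004},{"rotation":[0,0,0],"offset":[0,0,0],"grip":0.004}])

```text
clock: 16.3
tool_pos: [0.4589, -0.0697, 0.1053]
tool_rot: [[-0.999, -0.043, 0.001], [-0.043, 0.999, -0.0], [-0.001, -0.0, -1.0]]
wrist_force: [-0.2, 0.7, -0.5]
finger_gap: 0.0081
grip_force: 37.2
```

```bash
python3 s.py .459 -.0692 .1054
```

```text
t 16.3 p [ 0.4589 -0.0697  0.1053] yang 92.45 tilt [ 0.0014 -0.0002] F [-0.2  0.7 -0.5] T [-0.016  0.03   0.012] gap 0.008116038466000673 q6 -0.1934906985027392
tool delta [-0.0001  0.0005 -0.0001]
```

step_arm(motion=[{"rotation":[0,0,0],"offset":[-0.006,0.0004,0],"grip":0.004},{"rotation":[0,0,0],"offset":[-0.006,0,0],"grip":0.004},{"rotation":[0,0,0],"offset":[-0.004,0,0],"grip":0.004},{"rotation":[0,0,0],"offset":[-0.002,0,0],"grip":0.004},{"rotation":[0,0,0],"offset":[-0.002,0,0],"grip":0.004},{"rotation":[0,0,0],"offset":[0,0,0],"grip":0.004}])

```text
clock: 16.9
tool_pos: [0.4784, -0.0684, 0.1044]
tool_rot: [[-0.999, -0.043, -0.0], [-0.043, 0.999, 0.0], [0.0, 0.0, -1.0]]
wrist_force: [-0.9, 0.3, -0.2]
finger_gap: 0.008
grip_force: 37.2
```

```bash
python3 s.py
```

```text
t 16.9 p [ 0.4784 -0.0684  0.1044] yang 92.45 tilt [-0.  0.] F [-0.9  0.3 -0.2] T [0.021 0.013 0.013] gap 0.00795149013718105 q6 -0.1846874391625285
```

step_arm(motion=[{"rotation":[0,0,0],"offset":[-0.0015,0,0],"grip":0.004},{"rotation":[0,0,0],"offset":[-0.0015,0,0],"grip":0.004},{"rotation":[0,0,0],"offset":[0,0,0],"grip":0.004}])

```text
clock: 17.2
tool_pos: [0.4813, -0.0683, 0.1045]
tool_rot: [[-0.999, -0.043, 0.0], [-0.043, 0.999, -0.0], [-0.0, -0.0, -1.0]]
wrist_force: [1.7, 0.5, 0.5]
finger_gap: 0.0078
grip_force: 37.2
```

```bash
python3 s.py
```

```text
t 17.2 p [ 0.4813 -0.0683  0.1045] yang 92.44 tilt [ 0.0003 -0.    ] F [1.7 0.5 0.5] T [ 0.001 -0.011 -0.03 ] gap 0.007800726590216671 q6 -0.1835533197389549
```

step_arm(motion=[{"rotation":[0,0,0],"offset":[-0.001,0,0],"grip":0.004},{"rotation":[0,0,0],"offset":[-0.001,0,0],"grip":0.004},{"rotation":[0,0,0],"offset":[0,0,0],"grip":0.004}])

```text
clock: 17.5
tool_pos: [0.4833, -0.0682, 0.1045]
tool_rot: [[-0.999, -0.043, 0.0], [-0.043, 0.999, -0.0], [-0.0, -0.0, -1.0]]
wrist_force: [0.5, 0.3, 0.1]
finger_gap: 0.0081
grip_force: 37.2
```

```bash
python3 s.py
```

```text
t 17.5 p [ 0.4833 -0.0682  0.1045] yang 92.45 tilt [ 0.0002 -0.    ] F [0.5 0.3 0.1] T [-0.032  0.03   0.005] gap 0.0080644666457909 q6 -0.1828240333606193
```

step_arm(motion=[{"rotation":[0,0,0],"offset":[0,0,-0.0008],"grip":0.004},{"rotation":[0,0,0],"offset":[-0.0015,0,0],"grip":0.004},{"rotation":[0,0,0],"offset":[-0.0015,0,0],"grip":0.004},{"rotation":[0,0,0],"offset":[0,0,0],"grip":0.004}])

```text
clock: 17.9
tool_pos: [0.4865, -0.0681, 0.1054]
tool_rot: [[-0.999, -0.043, 0.0], [-0.043, 0.999, -0.0], [-0.0, -0.0, -1.0]]
wrist_force: [-0.5, 0.1, -0.1]
finger_gap: 0.0078
grip_force: 37.2
```

```bash
python3 s.py
```

```text
t 17.9 p [ 0.4865 -0.0681  0.1054] yang 92.45 tilt [ 0.0005 -0.0001] F [-0.5  0.1 -0.1] T [-0.03  -0.039  0.056] gap 0.007774315889487628 q6 -0.18169050869720757
```

step_arm(motion=[{"rotation":[0,0,0],"offset":[-0.001,0,0],"grip":0.004},{"rotation":[0,0,0],"offset":[-0.001,0,0],"grip":0.004},{"rotation":[0,0,0],"offset":[0,0,0],"grip":0.004}])

```text
clock: 18.2
tool_pos: [0.4883, -0.068, 0.1053]
tool_rot: [[-0.999, -0.043, 0.0], [-0.043, 0.999, -0.0], [-0.0, -0.0, -1.0]]
wrist_force: [0.3, 0.3, -0.3]
finger_gap: 0.0077
grip_force: 37.2
```

```bash
python3 s.py
```

```text
t 18.2 p [ 0.4883 -0.068   0.1053] yang 92.45 tilt [ 0.0001 -0.    ] F [ 0.3  0.3 -0.3] T [ 0.024  0.084 -0.021] gap 0.007696137074288294 q6 -0.18097704830712125
```

step_arm(motion=[{"rotation":[0,0,0],"offset":[-0.001,0,0],"grip":0.004},{"rotation":[0,0,0],"offset":[-0.001,0,0],"grip":0.004},{"rotation":[0,0,0],"offset":[0,0,0],"grip":0.004}])

```text
clock: 18.5
tool_pos: [0.4903, -0.0679, 0.1053]
tool_rot: [[-0.999, -0.043, 0.0], [-0.043, 0.999, -0.0], [-0.0, -0.0, -1.0]]
wrist_force: [0.8, 0.1, -0.3]
finger_gap: 0.0079
grip_force: 37.2
```

```bash
python3 s.py
```

```text
t 18.5 p [ 0.4903 -0.0679  0.1053] yang 92.45 tilt [ 0.0002 -0.0001] F [ 0.8  0.1 -0.3] T [-0.074 -0.017  0.051] gap 0.007851615645424304 q6 -0.18022715394639774
```

step_arm(motion=[{"rotation":[0,0,0],"offset":[-0.0015,0,0],"grip":0.004},{"rotation":[0,0,0],"offset":[-0.0015,0,0],"grip":0.004},{"rotation":[0,0,0],"offset":[-0.0015,0,0],"grip":0.004},{"rotation":[0,0,0],"offset":[0,0,0],"grip":0.004}])

```text
clock: 18.9
tool_pos: [0.495, -0.0677, 0.1053]
tool_rot: [[-0.999, -0.043, 0.0], [-0.043, 0.999, -0.0], [-0.0, -0.0, -1.0]]
wrist_force: [0.8, -1.3, 0.0]
finger_gap: 0.0075
grip_force: 37.2
```

```bash
python3 s.py
```

```text
t 18.9 p [ 0.495  -0.0677  0.1053] yang 92.45 tilt [ 0.0004 -0.    ] F [ 0.8 -1.3  0. ] T [-0.049  0.022 -0.034] gap 0.007549424792777335 q6 -0.178623203828428
```

step_arm(motion=[{"rotation":[0,0,0],"offset":[-0.002,0,0],"grip":0.004},{"rotation":[0,0,0],"offset":[-0.002,0,0],"grip":0.004},{"rotation":[0,0,0],"offset":[-0.002,0,0],"grip":0.004},{"rotation":[0,0,0],"offset":[0,0,0],"grip":0.004}])

```text
clock: 19.3
tool_pos: [0.5011, -0.0674, 0.1053]
tool_rot: [[-0.999, -0.043, 0.001], [-0.043, 0.999, 0.0], [-0.001, -0.0, -1.0]]
wrist_force: [0.6, 0.2, -0.2]
finger_gap: 0.0079
grip_force: 37.2
```

```bash
python3 s.py
```

```text
t 19.3 p [ 0.5011 -0.0674  0.1053] yang 92.45 tilt [0.0005 0.    ] F [ 0.6  0.2 -0.2] T [-0.073 -0.002 -0.013] gap 0.007915206452775813 q6 -0.17650401514006972
```

step_arm(motion=[{"rotation":[0,0,0],"offset":[-0.002,0,0],"grip":0.004},{"rotation":[0,0,0],"offset":[-0.002,0,0],"grip":0.004},{"rotation":[0,0,0],"offset":[-0.002,0,0],"grip":0.004},{"rotation":[0,0,0],"offset":[0,0,0],"grip":0.004}])

```text
clock: 19.7
tool_pos: [0.5071, -0.0672, 0.1054]
tool_rot: [[-0.999, -0.043, 0.001], [-0.043, 0.999, -0.0], [-0.001, -0.0, -1.0]]
wrist_force: [0.1, -0.2, -1.2]
finger_gap: 0.0077
grip_force: 37.2
```

```bash
python3 s.py
```

```text
t 19.7 p [ 0.5071 -0.0672  0.1054] yang 92.45 tilt [ 0.0006 -0.    ] F [ 0.1 -0.2 -1.2] T [-0.109 -0.102 -0.045] gap 0.0077116754565474495 q6 -0.17444088838057006
```

step_arm(motion=[{"rotation":[0,0,0],"offset":[-0.002,0,0],"grip":0.004},{"rotation":[0,0,0],"offset":[-0.002,0,0],"grip":0.004},{"rotation":[0,0,0],"offset":[-0.002,0,0],"grip":0.004},{"rotation":[0,0,0],"offset":[0,0,0],"grip":0.004}])

```text
clock: 20.1
tool_pos: [0.5131, -0.0669, 0.1053]
tool_rot: [[-0.999, -0.043, 0.0], [-0.043, 0.999, -0.0], [-0.0, -0.0, -1.0]]
wrist_force: [-0.1, -0.4, 0.1]
finger_gap: 0.0081
grip_force: 37.2
```

step_arm(motion=[{"rotation":[0,0,0],"offset":[-0.002,0,0],"grip":0.004},{"rotation":[0,0,0],"offset":[-0.002,0,0],"grip":0.004},{"rotation":[0,0,0],"offset":[-0.002,0,0],"grip":0.004},{"rotation":[0,0,0],"offset":[0,0,0],"grip":0.004}])

```text
clock: 20.5
tool_pos: [0.5191, -0.0666, 0.1053]
tool_rot: [[-0.999, -0.043, 0.001], [-0.043, 0.999, -0.0], [-0.001, -0.0, -1.0]]
wrist_force: [0.3, -0.5, -0.1]
finger_gap: 0.008
grip_force: 37.2
```

```bash
python3 s.py
```

```text
t 20.5 p [ 0.5191 -0.0666  0.1053] yang 92.45 tilt [ 0.0005 -0.    ] F [ 0.3 -0.5 -0.1] T [-0.111 -0.057 -0.017] gap 0.008044044159154719 q6 -0.17045783949770396
```

step_arm(motion=[{"rotation":[0,0,0],"offset":[-0.001,0,0],"grip":0.004},{"rotation":[0,0,0],"offset":[-0.001,0,0],"grip":0.004},{"rotation":[0,0,0],"offset":[-0.001,0,0],"grip":0.004},{"rotation":[0,0,0],"offset":[0,0,0],"grip":0.004}])

```text
clock: 20.9
tool_pos: [0.5217, -0.0665, 0.1053]
tool_rot: [[-0.999, -0.043, 0.0], [-0.043, 0.999, -0.0], [-0.0, -0.0, -1.0]]
wrist_force: [-0.2, -0.8, -0.3]
finger_gap: 0.0082
grip_force: 37.2
```

step_arm(motion=[{"rotation":[0,0,0],"offset":[-0.0007,0,0],"grip":0.004},{"rotation":[0,0,0],"offset":[-0.0007,0,0],"grip":0.004},{"rotation":[0,0,0],"offset":[0,0,0],"grip":0.004}])

```text
clock: 21.2
tool_pos: [0.5231, -0.0665, 0.1053]
tool_rot: [[-0.999, -0.043, 0.0], [-0.043, 0.999, -0.0], [-0.0, -0.0, -1.0]]
wrist_force: [-0.6, -0.7, 0.6]
finger_gap: 0.0079
grip_force: 37.2
```

```bash
python3 s.py
```

```text
t 21.2 p [ 0.5231 -0.0665  0.1053] yang 92.45 tilt [ 0. -0.] F [-0.6 -0.7  0.6] T [-0.178  0.074 -0.031] gap 0.00785999126035448 q6 -0.16908106698958109
```

step_arm(motion=[{"rotation":[0,0,0],"offset":[-0.0007,0,0],"grip":0.004},{"rotation":[0,0,0],"offset":[-0.0007,0,0],"grip":0.004},{"rotation":[0,0,0],"offset":[0,0,0],"grip":0.004}])

```text
clock: 21.5
tool_pos: [0.5245, -0.0664, 0.1053]
tool_rot: [[-0.999, -0.043, 0.0], [-0.043, 0.999, -0.0], [-0.0, -0.0, -1.0]]
wrist_force: [0.8, -0.9, -0.2]
finger_gap: 0.0078
grip_force: 37.2
```

step_arm(motion=[{"rotation":[0,0,0],"offset":[-0.0005,0,0],"grip":0.004},{"rotation":[0,0,0],"offset":[-0.0005,0,0],"grip":0.004},{"rotation":[0,0,0],"offset":[0,0,0],"grip":0.004}])

```text
clock: 21.8
tool_pos: [0.5254, -0.0664, 0.1053]
tool_rot: [[-0.999, -0.043, -0.0], [-0.043, 0.999, -0.0], [0.0, -0.0, -1.0]]
wrist_force: [-1.3, -1.1, -0.9]
finger_gap: 0.0079
grip_force: 37.2
```

step_arm(motion=[{"rotation":[0,0,0],"offset":[-0.0005,0,0],"grip":0.004},{"rotation":[0,0,0],"offset":[0,0,0],"grip":0.004}])

```text
clock: 22.0
tool_pos: [0.5255, -0.0664, 0.1052]
tool_rot: [[-0.999, -0.043, -0.001], [-0.043, 0.999, -0.0], [0.001, -0.0, -1.0]]
wrist_force: [-2.4, -1.7, 0.5]
finger_gap: 0.008
grip_force: 37.3
```

step_arm(motion=[{"rotation":[0,0,0],"offset":[-0.0005,0,0],"grip":0.004},{"rotation":[0,0,0],"offset":[0,0,0],"grip":0.004}])

```text
clock: 22.2
tool_pos: [0.5256, -0.0664, 0.1052]
tool_rot: [[-0.999, -0.043, -0.001], [-0.043, 0.999, -0.0], [0.001, -0.0, -1.0]]
wrist_force: [-3.3, -1.2, 1.7]
finger_gap: 0.008
grip_force: 37.5
```

```bash
python3 s.py
```

```text
t 22.2 p [ 0.5256 -0.0664  0.1052] yang 92.44 tilt [-0.0015 -0.0001] F [-3.3 -1.2  1.7] T [-0.227  0.742 -0.051] gap 0.008027340447431119 q6 -0.16799192715289113
```

step_arm(motion=[{"rotation":[0,0,0],"offset":[0,0,0],"grip":0.015},{"rotation":[0,0,0],"offset":[0,0,0],"grip":0.03},{"rotation":[0,0,0],"offset":[0,0,0],"grip":0.035},{"rotation":[0,0,0],"offset":[0,0,0],"grip":0.035},{"rotation":[0,0,0],"offset":[0,0,-0.02],"grip":0.035},{"rotation":[0,0,0],"offset":[0,0,-0.04],"grip":0.035},{"rotation":[0,0,0],"offset":[0,0,-0.04],"grip":0.035},{"rotation":[0,0,0],"offset":[0,0,0],"grip":0.035}])

```text
clock: 23.0
tool_pos: [0.5304, -0.0667, 0.2111]
tool_rot: [[-0.999, -0.043, 0.011], [-0.043, 0.999, -0.001], [-0.011, -0.002, -1.0]]
wrist_force: [1.5, 0.6, -0.2]
finger_gap: 0.0347
grip_force: 0.0
```

step_arm(motion=[{"rotation":[0,0,0],"offset":[0.03,0.03,0],"grip":0.035},{"rotation":[0,0,0],"offset":[0.03,0.03,0],"grip":0.035},{"rotation":[0,0,0],"offset":[0.03,0.03,0],"grip":0.035},{"rotation":[0,0,0],"offset":[0.03,0.03,0],"grip":0.035},{"rotation":[0,0,0],"offset":[0.03,0.03,0],"grip":0.035},{"rotation":[0,0,0],"offset":[0,0,0],"grip":0.035},{"rotation":[0,0,0],"offset":[0,0,0],"grip":0.035}])

```text
clock: 23.7
tool_pos: [0.3699, 0.0776, 0.2053]
tool_rot: [[-0.999, -0.045, 0.001], [-0.045, 0.999, -0.0], [-0.001, -0.0, -1.0]]
wrist_force: [-0.5, -0.5, 0.2]
finger_gap: 0.0349
grip_force: 0.0
```

```bash
python3 s.py; python3 - <<'E'
from h import *
av={n:np.mean([read_camera(n)[:,:,::-1].astype(float) for _ in range(4)],0) for n in('top','side')}
def crop(im,u,v,w,s): return cv2.resize(im[v:v+w,u:u+w].astype(np.uint8),None,fx=s,fy=s,interpolation=cv2.INTER_CUBIC)
cv2.imwrite('pics/c5.png',np.hstack([crop(av['top'],335,185,50,8),crop(av['side'],315,185,50,8)]))
u=np.array([.999,.043,0]);h=np.array([.569,-.0647,.111])
print('pred rear end/collar/nose px',(proj('top',[h-.058*u,h-.02*u,h+.0325*u])).round(1),(proj('side',[h-.058*u,h-.02*u,h+.0325*u])).round(1))
E
```

```text
t 23.7 p [0.3699 0.0776 0.2053] yang 92.57 tilt [ 0.001  -0.0001] F [-0.5 -0.5  0.2] T [ 0.017 -0.024 -0.03 ] gap 0.03492104362903847 q6 0.1622927986757785
pred rear end/collar/nose px [[362.6 231.8]
 [361.7 215.4]
 [360.6 193. ]] [[323.6 217.4]
 [335.7 211.8]
 [352.  204.4]]
```

View pics/c5.png

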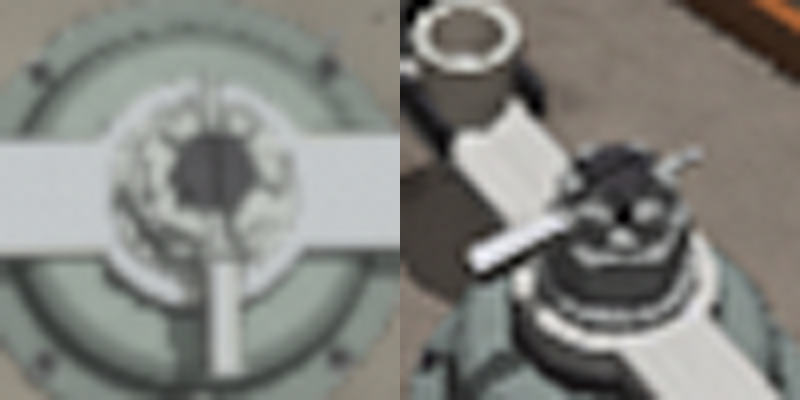

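The pin is through slot and hole. In the top view its rear end is at row 231.9 (231.8 expected) and its nose shows beyond the nut in both views. Handing in.

```bash
python3 -c "
from workcell import job
print(job.hand_in())"
```

```text
the job is handed in; nothing more can be done
None
```

I turned the nut about 71° to the first slot past seating, pushed the lock pin through until its collar met the nut, let go and handed the job in; the hand-in returned no verdict.

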